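Set the sliding edge stop of a riveting jig

ROBOT

A 6-joint arm with a two-finger parallel gripper is mounted at the origin on the work surface. World frame = base frame: x ahead of the robot, y to its left, z up, the work surface at z = 0. Lengths are in m, angles in rad, forces in N, time in s.
With the tool pointing down it reaches from about 0.325 to 0.85 m from the base axis. Payload 4.4 kg.
Tool frame: the origin (TCP) lies midway between the tips of the shut fingers; the grasp point (between the pads) lies 19 mm behind it (tcp_to_grasp is the distance from the TCP to the grasp point, in m); z points along the fingers, y is the direction in which the jaws open and shut (so a half turn about z gives the same grasp; the last joint's range is limited). The gripper opens to 94 mm and grips with 3 to 60 N. Pads are 16 mm wide; open, the fingers measure 119 mm over their backs; the gripper's body (75 mm by 177 mm) begins 78 mm behind the grasp point.
Start: joints at [1.157, 0.207, 1.542, -0, 1.393, -0.15], TCP at [0.149, 0.555, 0.205] pointing down, gripper open.
Joint ranges: [-2.73, 2.73], [-0.86, 2.22], [0.23, 2.46], [-1.11, 4.25], [0.08, 2.63], [-2.82, 2.82]. Speed limits (rad/s): [2.79, 2.79, 3.14, 3.14, 3.14, 3.14].

INTERFACE

Orientations are given as [roll, pitch, yaw] about the fixed x, y, z axes, in that order (R = Rz(yaw) Ry(pitch) Rx(roll)).
In Python, from rig import * gives the robot as it stands. Calls block until the motion is done:
- move_to(position, orientation): joint-space move of the TCP to a pose.
- movel(position, attitude=None, vel=0.15, until_force=None): straight line of the TCP; attitude=None keeps the orientation; vel is the mean speed in m/s. With until_force (N) it stops when the force on the tool has changed by that much, and returns True; else False.
- movej(angles): joint-space move.
- command_gripper(opening, force=None): opening from 0.0 (shut) to 1.0 (fully open); force is the grip in N (None keeps the last); returns when the fingers have stopped.
- pause(seconds).
- ik(position, orientation): joint angles nearest the present ones, or None.
- get_image(name): name is "side" or "top"; returns the picture (420x560x3 uint8, blue, green, red); there is no depth.
- camera_info(name): a dict with "mtx" (3x3 intrinsics, pixels), "R" (3x3) and "t" (3): a world point X has camera coordinates R X + t. Camera axes: x right, y down, z forward; pixel columns grow to the right and rows downward; lengths in m; the calibration is good to about 2 mm. A picture is of the moment at which its call begins. camera_info takes no time and is no camera call.
A pose or a line that the arm cannot do raises IKError and nothing moves.
- finish_job(): hands the job in, once; it reports no verdict.
Readings, each from a call of its own:
- read_clock(): time.
- read_joints(): joint angles.
- read_joint_velocities(): joint speeds.
- read_tau(): joint torques, N m.
- read_tool_pos(): TCP position.
- read_eef_rot(): TCP orientation.
- read_ft_force(): force on the tool from outside, world axes, zero at the start.
- read_wrist_torque(): the same for the moment, N m.
- read_finger_gap(): opening from 0.0 (shut) to 1.0 (fully open).
Only numpy, scipy, OpenCV 4.12 (cv2) and the standard library are available. Lean on these libraries where they do the work, as an engineer would, in place of code of your own. Each camera call takes 0.05 s, during which the arm holds its last target. There are 200 camera calls.

TASK

Set the edge stop of the riveting jig: push the black-knobbed stop along the long leg of its L-shaped slot to the corner, then push it round along the short leg until it is fully home at that leg's closed end, beside the edge of the aluminium strip, and leave it standing there, untouched. Do not lift the stop, and leave the rivet cup, bucking bar, screwdriver and bottle where they are.

Things in the scene. Friction and masses are not known exactly. Their poses are not given: they have to be found in the camera images.
- jig: Fixed grey jig plate on a dark base, 230 x 230 mm (its x -125 to 105, its y -100 to 130), flat top 28 mm above the bench; origin at bench level, z up. An L-shaped slot 18 mm wide, closed at both ends, goes through the plate: long leg along the jig's +x, slot_start to slot_corner (110 mm), short leg along its +y, slot_corner to slot_end (70 mm). Placed and turned differently every time.
- strip_edge (a point): Point on the top edge of the riveted aluminium strip, 3 mm thick, fixed on the plate beyond the short leg; jig frame (50, 61, 31) mm. The strip covers jig x -25 to 100, y 61 to 140 mm. The stop's shoe, when home, is 2 mm short of this edge.
- slot_start (a point): Point on the plate's top surface (28 mm above the bench) where the stop's axis is when its pin touches the closed end of the long leg; jig frame (-60, -35, 28) mm. Axes as the jig's.
- slot_corner (a point): Point on the plate's top surface at the corner of the slot, on the centrelines of both legs; jig frame (50, -35, 28) mm. The pin has 2 mm of side play in the slot, so the stop's axis can go 2 mm past it. Axes as the jig's.
- slot_end (a point): Point on the plate's top surface where the stop's axis is when its pin touches the closed end of the short leg (fully home); jig frame (50, 35, 28) mm. Axes as the jig's.
- stop: Sliding edge stop: loose round steel part, about 0.35 kg, upright; origin on its axis on the underside of its shoe, level with the plate's top. Shoe 48 mm diameter, 0 to 16 mm above the plate; neck 22 mm diameter up to 40 mm. It slides on the plate with friction (2 to 10 N), no spring, and stays where left. Starts in the long leg, 0 to 35 mm from slot_start. Being round, its yaw means nothing.
- stop_knob (a point): Centre of the flat top of the stop's black knob (30 mm diameter, 12 mm thick), on the stop's axis, 52 mm above the plate. Below the plate the stop has a 14 mm pin in the slot and a 32 mm foot that keeps it captive with 7 mm of up and down play: pushed high, or hard against an end, it tips a little, so push low on the side of the shoe.
- rivet_cup: Small white plastic cup, 52 mm diameter, 45 mm high, standing loose on the jig plate in the inside of the L, its nearest side 25 mm or more from the stop's shoe all along the way. Origin at the centre of its underside. Leave alone.
- bucking_bar: Dark steel block 75 x 30 x 28 mm high lying loose on the aluminium strip. Origin at the centre of its underside. Leave alone.
- screwdriver: Screwdriver lying on the bench to the robot's right of the jig. Its x axis runs along it towards the tip. Leave alone.
- bottle: Clear bottle 60 mm diameter, 170 mm high, standing on the bench to the robot's left of the jig. Origin at the centre of its underside. Leave alone.
Things that resemble listed ones, but are neither listed nor needed, are in the scene too. What is shaped like the stop but blue or orange is not meant.

How it is judged:
By the outcome, as a careful person would: the job done as asked, in the order asked, and still so for the second after the job is handed in, with the robot touching nothing.
It also fails if it takes over 48 s, if anything falls off the work surface, if the arm or the gripper's body presses on something with over 40 N, if the wrist force passes 120 N, or if a joint passes its speed limit or range.

## Working session

There is one attempt and no reset: what is moved stays moved. The work goes in short steps, each a Python script; the robot and the scene stay as the last script left them, time stands still between calls to the robot, and variables do not carry over. Pictures are saved under pics/ and viewed, about 8 in all and at most 12, crops included, and the job is handed in when it is done.

```bash
mkdir -p pics; ls
python3 - <<'E'
from rig import *
import cv2
for n in("top","side"):
    cv2.imwrite(f"pics/{n}0.png",get_image(n)); c=camera_info(n); print(n,c["mtx"],c["R"],c["t"])
print(read_clock(),read_eef_rot())
E
```

```text
pics
top [[439.06223257   0.         276.02403834]
 [  0.         439.06223257 205.16829445]
 [  0.           0.           1.        ]] [[ 0.02431209 -0.99968815 -0.0057023 ]
 [-0.98266396 -0.02284861 -0.1839823 ]
 [ 0.18379464  0.01007644 -0.98291302]] [0.01418309 0.57118505 1.01714421]
side [[470.03214149   0.         274.08847721]
 [  0.         470.03214149 214.91088848]
 [  0.           0.           1.        ]] [[ 0.98735642 -0.15741796  0.01862503]
 [-0.1062672  -0.74451059 -0.65909882]
 [ 0.11762053  0.64878622 -0.75182568]] [-0.57279098  0.11914941  1.10737641]
0.1 [-3.13958161e+00 -2.91225253e-04  2.87879290e+00]
```

View pics/top0.png

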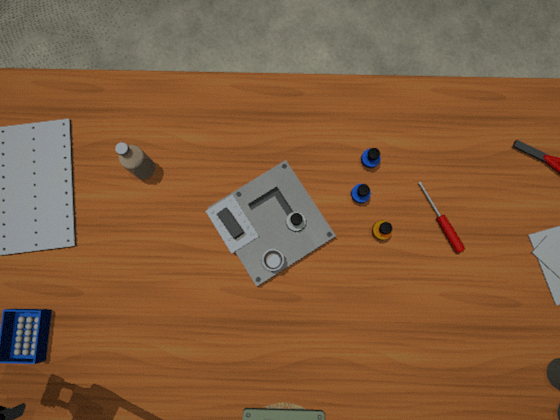

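View pics/side0.png

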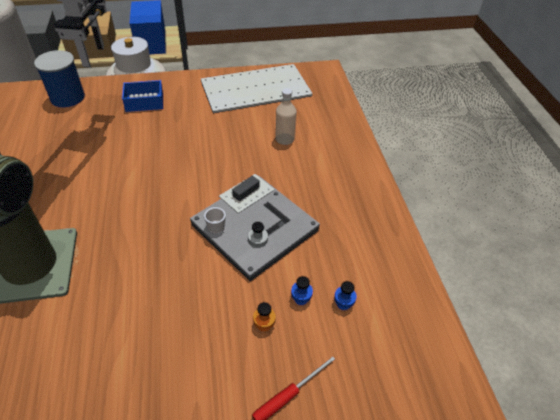

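The top view shows the jig centred near (271,222), with the stop's knob at about (296,219). The slot corner is near (277,190), the short leg ends near (250,205), and the cup is at (274,260). Jig +x points up-left, so its yaw is about 30°. The side view agrees. The blue and orange look-alikes stand off the jig.

```bash
cat > h.py <<'E'
import cv2, numpy as np
from rig import *
def ray(n,px,z):
    c=camera_info(n); p=cv2.undistortPoints(np.float64([[px]]),c["mtx"],None)[0,0]
    R,t=c["R"],np.array(c["t"]); o=-R.T@t; d=R.T@np.array([p[0],p[1],1]); return (o+d*(z-o[2])/d[2])
def proj(n,X):
    c=camera_info(n); v=c["R"]@np.array(X)+c["t"]; v=c["mtx"]@v; return v[:2]/v[2]
def knob(n,near,img,r=14,thr=45):
    """centroid of the black blob (knob) nearest to a pixel"""
    m=(img.max(2)<thr).astype(np.uint8); k,l,s,c=cv2.connectedComponentsWithStats(m)
    ok=[i for i in range(1,k) if 15<s[i,4]<400]
    i=min(ok,key=lambda i:np.hypot(*(c[i]-near))); return c[i],s[i]
E
python3 - <<'E'
from h import *
t=cv2.imread("pics/top0.png"); s=cv2.imread("pics/side0.png")
hsv=cv2.cvtColor(t,cv2.COLOR_BGR2HSV)
m=((hsv[...,1]<60)&(hsv[...,2]>60)).astype(np.uint8)
k,l,st,c=cv2.connectedComponentsWithStats(m); i=l[240,300]; print(st[i])
cn=max(cv2.findContours((l==i).astype(np.uint8),cv2.RETR_EXTERNAL,cv2.CHAIN_APPROX_NONE)[0],key=len)
ap=cv2.approxPolyDP(cn,5,True)[:,0]; print(ap.tolist())
for p in ap: print(p,ray("top",p,.028).round(4))
for n,im,near in(("top",t,(296,219)),("side",s,(258,228))):
    b,ss=knob(n,near,im); print(n,b,ss,ray(n,b,.078))
a=cv2.resize(t[145:300,190:350],None,fx=4,fy=4,interpolation=cv2.INTER_CUBIC)
cv2.imwrite("pics/c1.png",a[:600])
E
```

```text
[ 205  160  130  126 8371]
[[285, 160], [205, 211], [256, 285], [334, 236]]
[285 160] [0.6928 0.008  0.028 ]
[205 211] [0.5565 0.2046 0.028 ]
[256 285] [0.3782 0.0716 0.028 ]
[334 236] [ 0.5015 -0.1165  0.028 ]
top [295.98039216 218.85294118] [291 213  11  12 102] [ 0.53419684 -0.02048063  0.078     ]
side [257.35164835 227.23076923] [252 222  11  11  91] [ 0.53529643 -0.02400882  0.078     ]
```

View pics/c1.png

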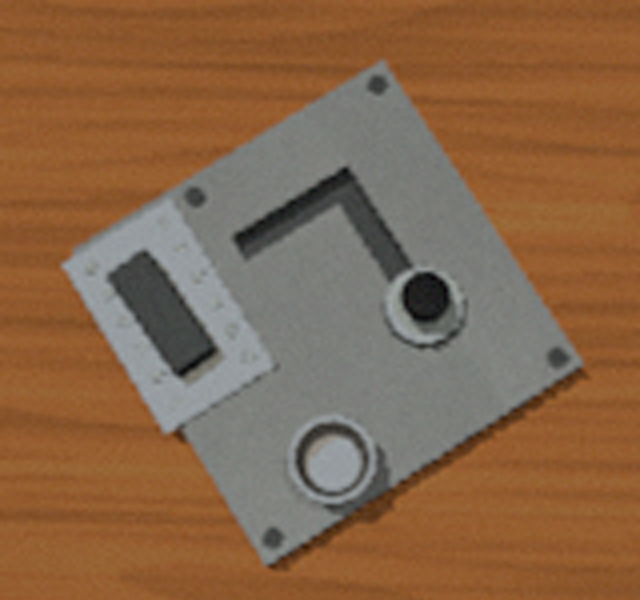

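The crop shows clear plate corners at full-image pixels of about (286,160), (335,236) and (257,286). The slot corner is near (277,187), the short leg's closed end near (250,206), and the stop is partway along the long leg. I'll fit the edges and cross-check the jig frame against the slot.

Run:
```python
from h import *
from scipy.optimize import least_squares
t=cv2.imread("pics/top0.png")
hsv=cv2.cvtColor(t,cv2.COLOR_BGR2HSV)
m=((hsv[...,1]<60)&(hsv[...,2]>60)).astype(np.uint8)
k,l,st,c=cv2.connectedComponentsWithStats(m); i=l[240,300]
cn=max(cv2.findContours((l==i).astype(np.uint8),cv2.RETR_EXTERNAL,cv2.CHAIN_APPROX_NONE)[0],key=len)[:,0]
P=np.array([ray("top",p,.028)[:2] for p in cn.astype(float)])
def tojig(q,P): c,s=np.cos(q[2]),np.sin(q[2]); return (P-q[:2])@np.array([[c,-s],[s,c]])
q=np.array([.534,.04,np.radians(33)])
for _ in range(15):
    J=tojig(q,P); ins=lambda v,a,b:(v>a)&(v<b)
    A=ins(J[:,1],-.09,.05)&(abs(J[:,0]-.105)<.012); B=ins(J[:,0],-.115,.095)&(abs(J[:,1]+.1)<.012); C=ins(J[:,1],-.09,.12)&(abs(J[:,0]+.125)<.012)
    D=ins(J[:,0],-.115,-.035)&(abs(J[:,1]-.13)<.012)
    def f(q):
        J=tojig(q,P); return np.r_[J[A,0]-.105,J[B,1]+.1,J[C,0]+.125,J[D,1]-.13]
    q=least_squares(f,q,loss="soft_l1",f_scale=.001).x
J=tojig(q,P)
print("jig",q.round(4),np.degrees(q[2]),"n",A.sum(),B.sum(),C.sum(),D.sum(),"med mm",[(1e3*np.median(v)).round(2) for v in(J[A,0]-.105,J[B,1]+.1,J[C,0]+.125,J[D,1]-.13)])
c_,s_=np.cos(q[2]),np.sin(q[2]); W=lambda x,y,z=.028:np.r_[q[0]+c_*x-s_*y,q[1]+s_*x+c_*y,z]
np.save("q.npy",q)
for n,px in(("top",(295.98,218.85)),("side",(257.35,227.23))): print(n,"stop in jig",(tojig(q,ray(n,px,.077)[None,:2])*1e3).round(1))
print("cup rim top jig",(tojig(q,ray("top",(273.5,259.5),.073)[None,:2])*1e3).round(1))
for n in("top","side"):
    im=cv2.imread(f"pics/{n}0.png"); o=np.array([190,145] if n=="top" else [185,165])
    a=cv2.resize(im[o[1]:o[1]+145,o[0]:o[0]+160],None,fx=4,fy=4,interpolation=cv2.INTER_CUBIC)
    for pts in ([(105,-100),(105,130),(-125,130),(-125,-100)],[(-67-0,-44),(59,-44),(59,42),(41,42),(41,-26),(-67,-26)]):
        cv2.polylines(a,[np.int32([(proj(n,W(x/1e3,y/1e3))-o+.5)*4 for x,y in pts])],True,(0,0,255) if n=="top" else (0,255,0),1)
    cv2.imwrite(f"pics/d_{n}.png",a) if n=="side" else None
    b=a if n=="top" else np.vstack([cv2.resize(b,(480,435)),])if 0 else a
    globals()["I"+n]=cv2.resize(a,(400,362))
cv2.imwrite("pics/d.png",np.hstack([Itop,Iside]))
```

```text
jig [-0.6102  1.8124  0.578 ] 33.11826958361957 n 0 0 0 0 med mm [np.float64(nan), np.float64(nan), np.float64(nan), np.float64(nan)]
top stop in jig [[  -42.8 -2160.5]]
side stop in jig [[  -43.4 -2163.3]]
cup rim top jig [[  -96.  -2065.1]]
  return _methods._mean(a, axis=axis, dtype=dtype,
  ret = ret.dtype.type(ret / rcount)
```

View pics/d.png

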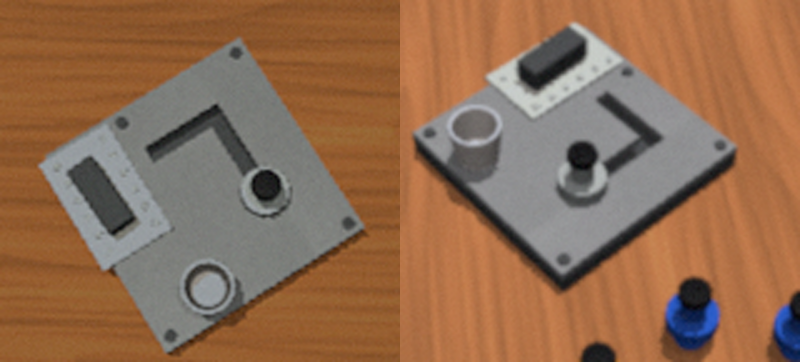

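The fit started 18 mm off and diverged, so I'm seeding it from the corner points instead.

Run:
```python
from h import *
from scipy.optimize import least_squares
t=cv2.imread("pics/top0.png")
hsv=cv2.cvtColor(t,cv2.COLOR_BGR2HSV)
m=((hsv[...,1]<60)&(hsv[...,2]>60)).astype(np.uint8)
k,l,st,c=cv2.connectedComponentsWithStats(m); i=l[240,300]
cn=max(cv2.findContours((l==i).astype(np.uint8),cv2.RETR_EXTERNAL,cv2.CHAIN_APPROX_NONE)[0],key=len)[:,0]
P=np.array([ray("top",p,.028)[:2] for p in cn.astype(float)])
def tojig(q,P): c,s=np.cos(q[2]),np.sin(q[2]); return (P-q[:2])@np.array([[c,-s],[s,c]])
q=np.array([.552,.0355,np.radians(33)])
ins=lambda v,a,b:(v>a)&(v<b)
for _ in range(4):
    J=tojig(q,P)
    S=[(ins(J[:,1],-.09,.05)&(abs(J[:,0]-.105)<.01),0,.105),(ins(J[:,0],-.115,.095)&(abs(J[:,1]+.1)<.01),1,-.1),(ins(J[:,1],-.09,.12)&(abs(J[:,0]+.125)<.01),0,-.125),(ins(J[:,0],-.115,-.035)&(abs(J[:,1]-.13)<.01),1,.13)]
    f=lambda q:np.concatenate([tojig(q,P)[a,b]-v for a,b,v in S])
    q=least_squares(f,q,loss="soft_l1",f_scale=.001).x
J=tojig(q,P)
print("jig",q.round(4),np.degrees(q[2]),[(a.sum(),(1e3*np.median(J[a,b]-v)).round(2)) for a,b,v in S])
c_,s_=np.cos(q[2]),np.sin(q[2]); W=lambda x,y,z=.028:np.r_[q[0]+c_*x-s_*y,q[1]+s_*x+c_*y,z]
np.save("q.npy",q)
for n,px in(("top",(295.98,218.85)),("side",(257.35,227.23))): print(n,"stop in jig",(tojig(q,ray(n,px,.077)[None,:2])*1e3).round(1))
print("cup rim top jig",(tojig(q,ray("top",(273.5,259.5),.073)[None,:2])*1e3).round(1))
I=[]
for n,o in(("top",np.array([190,145])),("side",np.array([185,165]))):
    im=cv2.imread(f"pics/{n}0.png")
    a=cv2.resize(im[o[1]:o[1]+145,o[0]:o[0]+150],None,fx=2.66,fy=2.66,interpolation=cv2.INTER_CUBIC)
    for pts in ([(105,-100),(105,130),(-125,130),(-125,-100)],[(-67,-44),(59,-44),(59,42),(41,42),(41,-26),(-67,-26)]):
        cv2.polylines(a,[np.int32([(proj(n,W(x/1e3,y/1e3))-o+.5)*2.66 for x,y in pts])],True,(0,0,255),1)
    I.append(a)
cv2.imwrite("pics/e.png",np.hstack(I))
```

```text
jig [0.5508 0.033  0.5887] 33.73036578389131 [(np.int64(47), np.float64(-1.45)), (np.int64(70), np.float64(0.53)), (np.int64(72), np.float64(0.76)), (np.int64(28), np.float64(-2.18))]
top stop in jig [[-43.4 -35.4]]
side stop in jig [[-44.  -38.2]]
cup rim top jig [[-95.6  60.6]]
```

View pics/e.png

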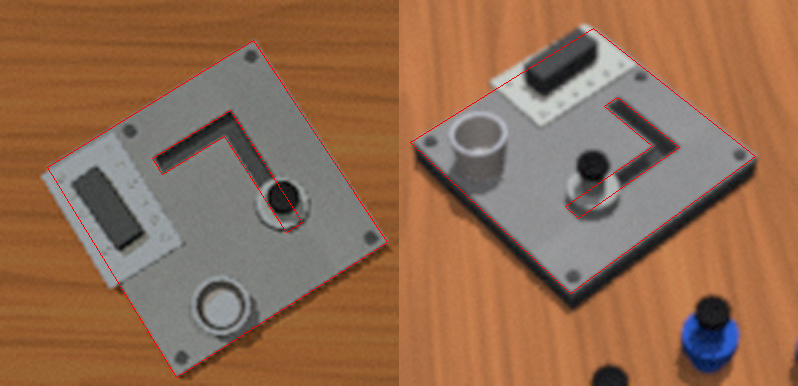

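The outline matches the plate and slot in both views. The stop is at jig (-43.5, -35.5) mm. I'll make the first push with shut fingers, low on the shoe.

```bash
cat >> h.py <<'E'
q=np.load("q.npy"); C,S=np.cos(q[2]),np.sin(q[2])
def W(x,y,z): x,y=x/1e3,y/1e3; return [q[0]+C*x-S*y,q[1]+S*x+C*y,z/1e3]
def tj(P): d=np.array(P)[:2]-q[:2]; return (1e3*np.array([C*d[0]+S*d[1],C*d[1]-S*d[0]])).round(1)
E
python3 - <<'E'
from h import *
j0=read_joints(); best=None
for yaw in (q[2],q[2]-np.pi):
    o=[np.pi,0,yaw]; s=[ik(W(*p),o) for p in((-90,-35,110),(20,-35,36),(50,-85,110),(50,0,36))]
    print(yaw,[None if v is None else np.round(v,2).tolist() for v in s])
    if all(v is not None for v in s):
        c=abs(s[0][5]-j0[5])
        if best is None or c<best[0]: best=(c,o)
o=best[1]; np.save("o.npy",o)
command_gripper(0.0,20)
move_to(W(-90,-35,120),o)
movel(W(-90,-35,36),vel=.12)
print(read_clock(),tj(read_tool_pos()),read_ft_force())
r=movel(W(24,-35,36),vel=.06,until_force=18)
print(r,read_clock(),tj(read_tool_pos()),read_tool_pos()[2],read_ft_force())
for n in("top","side"): cv2.imwrite(f"pics/{n}1.png",get_image(n))
t,s=[cv2.imread(f"pics/{n}1.png") for n in("top","side")]
cv2.imwrite("pics/f.png",np.hstack([cv2.resize(a[y:y+145,x:x+150],None,fx=2.66,fy=2.66,interpolation=cv2.INTER_CUBIC) for a,x,y in((t,190,145),(s,185,130))]))
E
```

```text
0.5887059408309414 [[-0.27, 0.15, 1.82, -0.0, 1.17, 0.72], [-0.12, 0.42, 1.65, -0.0, 1.08, 0.86], [-0.15, 0.43, 1.46, -0.0, 1.25, 0.83], [-0.04, 0.44, 1.62, -0.0, 1.08, 0.94]]
-2.552886712758852 [[-0.27, 0.15, 1.82, 0.0, 1.17, -2.43], [-0.12, 0.42, 1.65, 0.0, 1.08, -2.28], [-0.15, 0.43, 1.46, 0.0, 1.25, -2.31], [-0.04, 0.44, 1.62, 0.0, 1.08, -2.2]]
4.85 [-89.5 -35.5] [ 0.00285613 -0.26156357  0.57107151]
False 6.9 [ 20.9 -34.9] 0.035896325548501876 [-8.03908894 -5.99663595  6.11420811]
```

View pics/f.png

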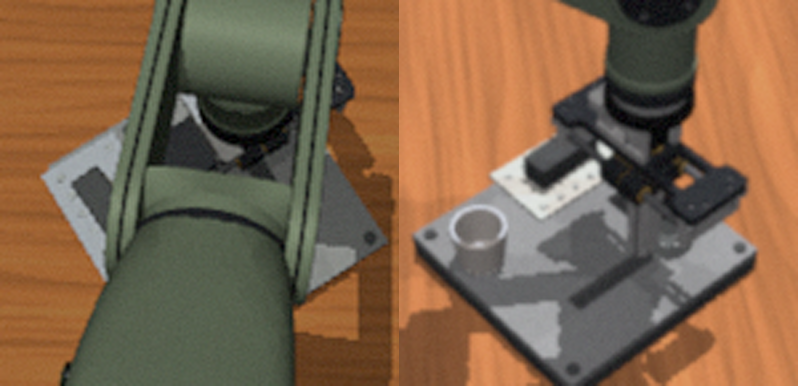

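The finger stopped about 3 mm short of its commanded end with 10 N of force, which fits the stop resting against the corner's far wall. I'll back off, go round to the -y side and check.

Run:
```python
from h import *
o=np.load("o.npy")
movel(W(0,-35,36),vel=.1); movel(W(0,-35,110),vel=.2); movel(W(50,-92,110),vel=.15)
print(read_clock(),read_joint_velocities().round(3).max(),read_ft_force())
for n in("top","side"): cv2.imwrite(f"pics/{n}2.png",get_image(n))
t,s=[cv2.imread(f"pics/{n}2.png") for n in("top","side")]
for n in("top","side"):print(n,"expected knob px at corner",proj(n,W(50,-35,78)).round(1))
b,ss=knob("side",proj("side",W(50,-35,78)),s); print(b,ss,tj(ray("side",b,.077)))
cv2.imwrite("pics/g.png",np.hstack([cv2.resize(a[y:y+145,x:x+150],None,fx=2.66,fy=2.66,interpolation=cv2.INTER_CUBIC) for a,x,y in((t,190,145),(s,185,130))]))
```

```text
8.5667 0.014 [ 0.62625412 -0.47792201 -0.95199749]
top expected knob px at corner [274.8 186.4]
side expected knob px at corner [285.5 206.3]
[286.58227848 207.10126582] [282 203  10  10  79] [ 50.8 -38. ]
```

View pics/g.png

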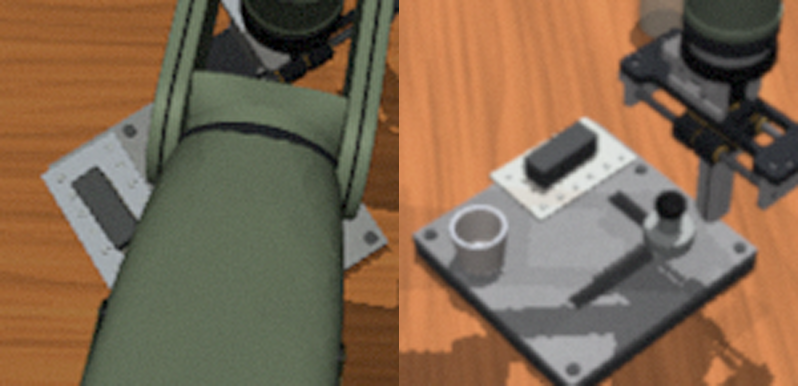

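The side view shows the stop standing at the corner, at jig (51, -35) after removing the side camera's -2.8 mm offset. Nothing else has moved. Next is the push along the short leg.

Run:
```python
from h import *
movel(W(50.5,-92,36),vel=.12)
print(read_clock(),tj(read_tool_pos()),read_ft_force().round(1))
r=movel(W(50.5,-12,36),vel=.05,until_force=20); print(r,tj(read_tool_pos()),read_ft_force().round(1))
for y in (-6,-3,0,3):
    if r: break
    r=movel(W(50.5,y,36),vel=.03,until_force=16); pause(.2)
    print(y,r,tj(read_tool_pos()),read_ft_force().round(1))
print(read_clock())
s=get_image("side"); cv2.imwrite("pics/side3.png",s)
b,ss=knob("side",proj("side",W(50,35,78)),s); print(b,ss,proj("side",W(50,35,78)),tj(ray("side",b,.077)))
cv2.imwrite("pics/i.png",cv2.resize(s[130:275,185:335],None,fx=4,fy=4,interpolation=cv2.INTER_CUBIC))
```

```text
9.4333 [ 51.  -92.4] [ 0.2 -0.5 -0.1]
False [ 50.6 -12.1] [ 1.  -0.9  1.7]
-6 False [50.4 -5.6] [ 1.2 -0.6  2.4]
-3 False [50.5 -2.9] [ 0.6 -1.4  2.3]
0 False [50.6 -0.2] [ 1.8 -2.5  2.3]
3 False [50.8  0.7] [ 3.7 -6.9  2.6]
13.0833
[298.20289855 192.17391304] [286 184  26  15  69] [266.15686583 190.87253443] [107.4 -21. ]
```

View pics/i.png

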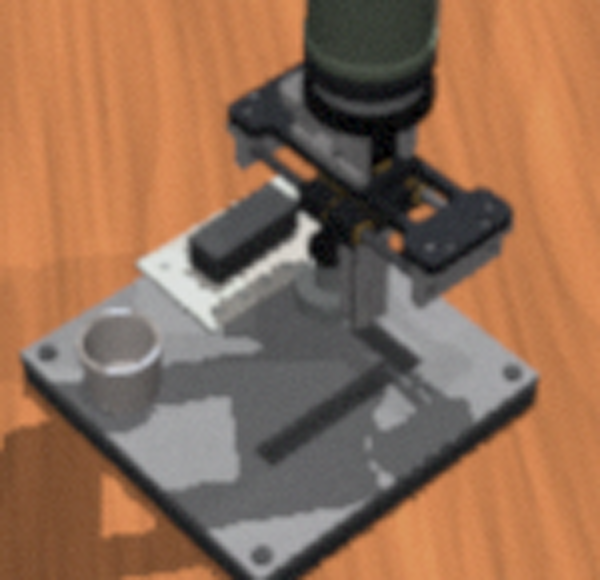

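The stop is at the short leg's end. The finger now lags 2.3 mm, with the force up to about 8 N against roughly 2 N of sliding friction. I'll press a little more to confirm it's home, then back off, lift clear and look.

Run:
```python
from h import *
r=movel(W(50.5,5,36),vel=.02,until_force=10); pause(.2)
print(r,tj(read_tool_pos()),read_ft_force().round(1))
movel(W(50.5,-2,36),vel=.03); movel(W(50.5,-50,36),vel=.1); movel(W(50.5,-60,150),vel=.2)
movej([1.0]+list(read_joints()[1:])) if 0 else move_to([.35,-.33,.25],[np.pi,0,float(np.load("o.npy")[2])])
print(read_clock(),read_ft_force().round(1))
t,s=[get_image(n) for n in("top","side")]
for n,im in(("top",t),("side",s)):
    cv2.imwrite(f"pics/{n}4.png",im); e=proj(n,W(50,35,78)); b,ss=knob(n,e,im); print(n,b,ss,e,tj(ray(n,b,.077)))
cv2.imwrite("pics/k.png",np.hstack([cv2.resize(a[y:y+145,x:x+150],None,fx=2.66,fy=2.66,interpolation=cv2.INTER_CUBIC) for a,x,y in((t,190,145),(s,185,130))]))
```

```text
False [51.1  1.2] [ 4.5 -8.4  2.1]
16.975 [-0.5 -0.4  0.4]
top [250.03921569 201.34313725] [245 196  11  12 102] [249.9363237  201.72829343] [50.9 34.3]
side [267.45205479 191.95890411] [263 188  10   9  73] [266.15686583 190.87253443] [50.5 30.8]
```

View pics/k.png

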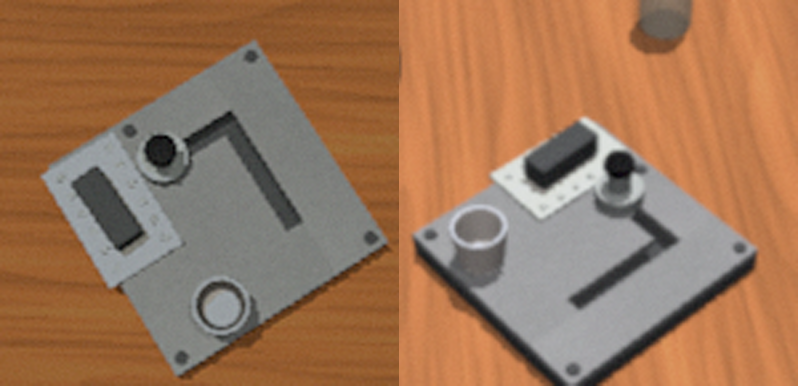

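The stop stands upright at the closed end. The top camera puts it at jig (50.9, 34.3), and the plate fit is about 0.8 mm short in y, so it's really about y = 35. The cup and bar look unmoved. I'll compare the bystanders with the first pictures before handing in.

Run:
```python
from h import *
a,b=[cv2.imread(f"pics/top{i}.png") for i in(0,4)]; c,d=[cv2.imread(f"pics/side{i}.png") for i in(0,4)]
def sh(a,b,x0,y0,x1,y1):
    T=a[y0:y1,x0:x1]; m=cv2.matchTemplate(b[y0-6:y1+6,x0-6:x1+6],T,cv2.TM_CCOEFF_NORMED); _,v,_,p=cv2.minMaxLoc(m); return (p[0]-6,p[1]-6),round(v,3)
for k,r in dict(cup=(260,247,288,273),bar=(215,203,247,240),bottle=(112,138,158,184)).items(): print("top",k,sh(a,b,*r))
for k,r in dict(cup=(201,205,229,237),bar=(230,175,262,202),bottle=(272,88,300,146),driver=(250,355,337,419)).items(): print("side",k,sh(c,d,*r))
print(read_clock(),read_ft_force().round(1),abs(np.array(read_joint_velocities())).max())
finish_job()
```

```text
top cup ((0, 0), 0.996)
top bar ((0, 0), 0.981)
top bottle ((0, 0), 0.994)
side cup ((0, 0), 0.998)
side bar ((0, 0), 0.997)
side bottle ((0, 0), 0.998)
side driver ((0, 0), 0.994)
17.075 [0.3 0.2 0.4] 0.0019204015229871685
the job is handed in; nothing more can be done
```

The stop is home at the short leg's closed end, and I handed the job in at about 17 s with the arm clear and still. I pushed it low on the shoe with shut fingers, never gripping or lifting it: first along the long leg to the corner, then round and along the short leg.

**Last checks:**
- **At the ends:** In-plane force rose to about 10 N at both ends, with the finger lagging 3–4 mm behind its command. Sliding along the short leg had taken only about 2 N. The `until_force` limits never tripped, so contact is inferred from that rise and lag.
- **Final position:** After release, the top camera put the knob at jig (50.9, 34.3) mm. My plate fit is off by about 0.8 mm in y, so that is about y = 35, against a home of (50, 35).
- **Disagreement:** The side camera read y = 30.8. It had already read about 2.8 mm lower than the top camera at the start, so correcting for that gives about 33.6. I did not resolve the last 1–1.5 mm.
- **Other items:** The cup, bucking bar and bottle showed no shift in either view. The screwdriver, compared only in the side view, showed none either.

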